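# Bar and lock the socket rack, holding the key turned

## Robot

A 6-joint arm with a two-finger parallel gripper is mounted at the origin on a cart in front of the work surface, level with it; the furniture and walls round the work are solid. World frame = base frame: x ahead of the robot, y to its left, z up, the work surface at z = 0. Lengths are in m, angles in rad, forces in N, time in s.
With the tool pointing down it reaches from about 0.375 to 0.975 m from the base axis. Payload 3.8 kg.
Tool frame: the origin (TCP) lies midway between the tips of the shut fingers; the grasp point (between the pads) lies 19 mm behind it; z points along the fingers, y is the line along which they close (so a half turn about z gives the same grasp; the last joint's range is limited). The gripper opens to 88 mm and grips with 3 to 60 N. Pads are 18 mm wide; open, the fingers measure 123 mm over their backs; the gripper's body (75 mm by 187 mm) begins 45 mm behind the grasp point.
Start: joints at [1.087, 0.264, 1.604, -0, 1.274, -0.037], TCP at [0.292, 0.609, 0.239] pointing down, gripper open.
Joint ranges: [-2.63, 2.63], [-0.94, 2.18], [0.31, 2.57], [-1.31, 4.45], [0, 2.66], [-2.55, 2.55]. Speed limits (rad/s): [2.57, 2.57, 3.14, 3.14, 3.14, 3.14].

## Interface

Orientations are given as a rotation vector (axis times angle).
In Python, from cell import manip, inverse_kinematics, cams, order gives the robot as it stands. Calls block until the motion is done:
- manip.move_pose(position, orientation): joint-space move of the TCP to a pose.
- manip.move_linear(position, rate=0.15, rot=None): straight line of the TCP; rot=None keeps the orientation; rate is the mean speed in m/s.
- manip.set_joints(angles): joint-space move.
- manip.set_gripper(opening, force=None): finger opening in m; force is the grip in N (None keeps the last); returns when the fingers have stopped.
- manip.dwell(seconds).
- inverse_kinematics(position, orientation): joint angles nearest the present ones, or None.
- manip.state(): the state.
- cams.capture(name): name is "side" or "top" or "wrist"; returns a dict with "image" (384x512x3 uint8, blue, green, red), "z_map" (384x512 float32, m along the optical axis (not along the pixel's ray), 0 where there is no reading), "intrinsics" (3x3 intrinsics, pixels), "position" and "orientation" of the camera in the world; the wrist camera has in their place "T_tool_cam" (4x4, takes a point from camera to tool coordinates, whose origin is the TCP and whose axes are the flange's). Camera axes: x right, y down, z forward; pixel columns grow to the right and rows downward; lengths in m; the calibration is good to about 2 mm. A picture is of the moment at which its call begins: read the wrist's pose just before it.
A pose or a line that the arm cannot do raises manip.IKError and nothing moves.
- order.close_job(): hands the job in, once; it reports no verdict.
The state is a dict: "clock": time; "joint_pos": joint angles; "joint_velocities": joint speeds; "tau": joint torques, N m; "tool_pos": TCP position; "tcp_rot": TCP orientation; "contact_force": force on the tool from outside, world axes, zero at the start; "moment": the same for the moment, N m; "gripper_width": finger opening in m.
Only numpy, scipy, OpenCV 4.12 (cv2) and the standard library are available. Lean on these libraries where they do the work, as an engineer would, in place of code of your own. Each camera call takes 0.05 s, during which the arm holds its last target. There are 200 camera calls.

## Task

The socket rack is to be barred and locked: first lay the loose aluminium bar into the notches of the rack's two blue posts, evenly across both and over the sockets, and let go of it. Then take the yellow-headed key out of its wooden stand, put it into the rack's brass lock cylinder, wiggling it past the sticky tumblers until its shoulder sits fully home on the brass, and turn it a quarter turn clockwise, up to its stop, so that the red cam swings across the bar. A spring turns the lock back, so finish with the key still gripped and held fully turned, ready for somebody to fit the padlock; leave the padlock and everything else on the bench alone.

Things in the scene. Friction and masses are not known exactly. Their poses are not given: they have to be found in the camera images.
- rack: Blue socket rack fixed to the bench; place and yaw vary. Origin: on the bench midway between the two posts; x away from the robot at yaw 0, y from post to post, z up. Base plate 8 mm thick, x -76..+40, y -113..+113 mm. Six steel sockets, at most 36 mm high, stand on x = 0 between the posts. Round lock housing, 42 mm diameter, 64 mm high, at x -45, y +55 mm.
- notch_left (a point): Middle of the floor of the notch in the +y post, 50 mm above the bench, rack y = +85 mm; axes as the rack's. Post 12 mm thick in y, 36 mm wide in x. Notch open at the top, 24 mm wide in x, ears up to 62 mm above the bench.
- notch_right (a point): The same for the -y post, rack y = -85 mm. A tall fixed carton stands behind the rack, about 90 mm or more beyond the posts: keep the gripper clear of it.
- bar: Loose plain aluminium bar lying flat on the bench, 20 mm wide (its x), 210 mm long (its y), 14 mm thick (z up), about 160 g, two dark bands 60 mm either side of its middle. Origin: centre of its underside. Either end may go to either post; lying in the notches its origin is midway between the two notch floors, 50 mm above the bench.
- key_stand: Light wooden block fixed to the bench, 64 mm (x) by 50 mm (y), 40 mm high, that holds the key upright in a slot along its x; place and yaw vary. Origin: centre of its underside.
- key: Loose key, 45 g, upright in the stand, shoulder resting on the block. Origin: centre of the shoulder's underside; z up along the key, x across the flat of blade and bow, y through their thickness. Blade 30 mm down from the origin, 15 mm wide, 4 mm thick, its last 8 mm a wedge to about 1.5 mm thick. Shoulder 24 x 12 x 4 mm. Half a turn about z fits stand and lock as well.
- bow (a point): Middle of the key's yellow bow, 30 mm above the key's origin, axes as the key's. Bow 32 mm wide (x), 12 mm thick (y), 36 mm high: grip it across its thickness at or a few mm above this point. A round neck of 12 mm diameter, 8 mm long, joins it to the shoulder.
- keyway (a point): Centre of the keyway's mouth on the brass face of the lock cylinder, 78 mm above the bench, rack x -45, y +55 mm. Axes turn with the lock: x along the slot, z up; unturned, parallel to the rack's. Keyway vertical, 19 mm along x, 5.6 mm across, 33 mm deep: the key is fully home when its origin is here.
- tumblers (a point): Between two hidden tumblers in the keyway, about 8 and 18 mm below its mouth: same slot, but each askew by up to 15 degrees either way and stiff (0.055 N m to turn). The key is resisted there until a push of a few to 15 N, with small twists of 6 to 10 degrees to and fro, lines them up.
- cam (a point): Tip centre of the lock's red cam, 16 mm wide, 68 to 74 mm above the bench (4 mm above the seated bar), reaching 64 mm from the lock's axis: along the rack's +y unturned, along its +x, across the bar, when turned.
- lock (a joint): Turn of the lock cylinder: 0 unturned (stop), growing clockwise seen from above to the stop at 1.5 rad. A spring drives it back, about 0.07 N m at 0 and 0.16 N m at 1.5. The key has about 6 degrees of play each way in the keyway and gives a little more under load, so the hand must turn some 0.2 rad more than the lock.
- padlock: Brass padlock lying flat, 62 by 40 by 16 mm, origin under its middle. Not to be moved.
- tape_measure: Black and yellow tape measure, 73 by 92 by 33 mm, origin under its middle. Not to be moved.
- tape_black: Roll of black tape lying flat, 60 mm diameter, 19 mm high, origin under its middle. Not to be moved.
- spanner_17: Steel spanner lying on the bench, 36 by 218 by 6 mm, origin under its middle. Not to be moved.
- elbow_a: Blue pipe elbow, 57 by 57 by 35 mm, origin under its middle. Not to be moved.
Mind the look-alikes: they are no part of the job. There is more than one size of the key; the one meant has the size given above.

How it is judged:
By the outcome, as a careful person would: the job done as asked, in the order asked, and still so for the second after the job is handed in, while the arm keeps its last pose, push and grip.
It also fails if it takes over 67 s, if anything falls off the work surface, if the arm or the gripper's body presses on something with over 40 N, if the wrist force passes 120 N, or if a joint passes its speed limit or range.

## Working session

There is one attempt and no reset: what is moved stays moved. The work goes in short steps, each a Python script; the robot and the scene stay as the last script left them, time stands still between calls to the robot, and variables do not carry over. Pictures are saved under pics/ and viewed, on a budget of 10 in all, crops included, one or two more only if the job needs it, and the job is handed in when it is done.

```bash
mkdir -p pics; ls
python3 - <<'E'
from cell import manip,cams
import cv2,numpy as np,pickle
print(manip.state())
for n in ("top","side"):
    c=cams.capture(n); pickle.dump(c,open(f"pics/{n}0.pkl","wb"))
    cv2.imwrite(f"pics/{n}0.png",cv2.resize(c["image"],(800,600),interpolation=cv2.INTER_CUBIC))
    print(n,c["position"],c["orientation"],c["intrinsics"])
E
```

```text
pics
{'clock': 0.0, 'joint_pos': array([ 1.08711046e+00,  2.64756219e-01,  1.60539131e+00, -7.42233329e-06,
        1.27369414e+00, -3.68879273e-02]), 'joint_velocities': array([-0.00019652,  0.00031923,  0.00157209, -0.00058899,  0.00041186,
        0.00156895]), 'tau': array([-1.36548264e-03, -5.02115715e+01, -3.56871200e+01,  7.29859597e-02,
        2.98115029e-02, -2.22763879e-04]), 'tool_pos': array([0.29131486, 0.60810152, 0.23737659]), 'tcp_rot': array([-0.69587494, -3.06296547,  0.003416  ]), 'contact_force': array([ 0.70311467, -0.04924554, -1.30103563]), 'moment': array([ 0.04235324,  0.03734212, -0.02110116]), 'gripper_width': 0.08795897800026141}
top [0.44167594 0.1690953  1.12857978] [-2.16504753  2.21934089 -0.04628399] [[377.77456558   0.         258.74817513]
 [  0.         377.77456558 190.87292044]
 [  0.           0.           1.        ]]
side [ 0.39290177 -0.85548876  0.75748216] [-2.13277862  0.09839518 -0.06499013] [[480.54481119   0.         257.82662673]
 [  0.         480.54481119 188.8309249 ]
 [  0.           0.           1.        ]]
```

View pics/top0.png

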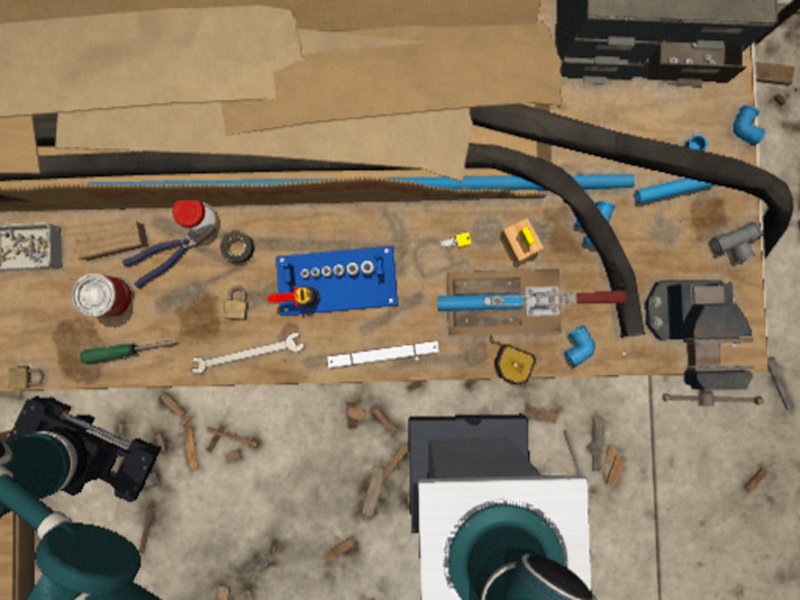

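View pics/side0.png

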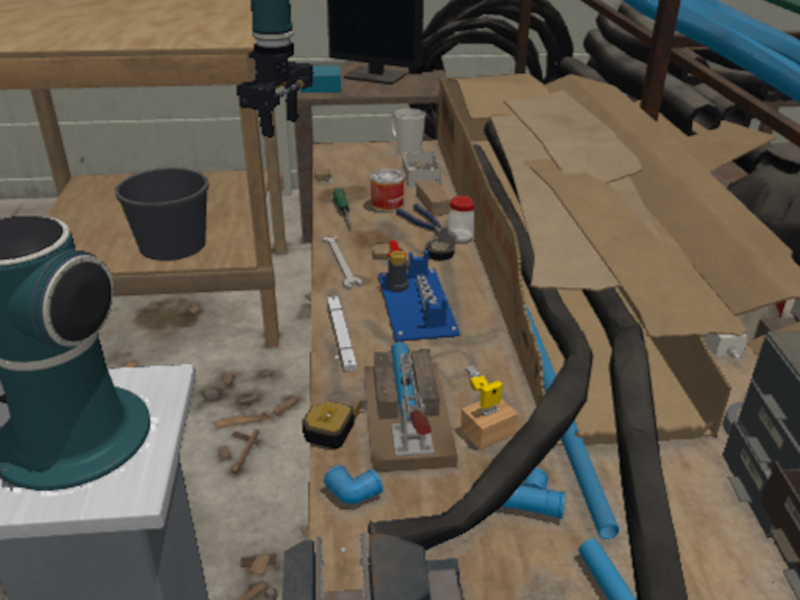

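The top view shows the rack at (336,280) with its lock at (303,296), the bar at (383,355) and the key upright in its stand at (522,240). A second yellow key lies flat at (457,240) and is a look-alike. The spanner, tape and elbow lie nearer the robot. Next I'll measure these by depth.

```bash
cat > h.py <<'E'
import numpy as np,cv2,pickle
from scipy.spatial.transform import Rotation as R
from cell import manip,cams,inverse_kinematics,order
def pose(c):
    if "T_w" in c: return c["T_w"]
    T=np.eye(4);T[:3,:3]=R.from_rotvec(c["orientation"]).as_matrix();T[:3,3]=c["position"];return T
def wrist():
    s=manip.state();c=cams.capture("wrist")
    T=np.eye(4);T[:3,:3]=R.from_rotvec(s["tcp_rot"]).as_matrix();T[:3,3]=s["tool_pos"]
    c["T_w"]=T@c["T_tool_cam"];return c
def cloud(c):
    K=c["intrinsics"];z=c["z_map"];v,u=np.mgrid[:384,:512]
    P=np.stack([(u-K[0,2])/K[0,0]*z,(v-K[1,2])/K[1,1]*z,z],-1)
    T=pose(c);W=P@T[:3,:3].T+T[:3,3];W[z<=0]=np.nan;return W
def at(c,u,v,h):   # pixel ray onto plane z=h
    K=c["intrinsics"];T=pose(c);d=T[:3,:3]@[(u-K[0,2])/K[0,0],(v-K[1,2])/K[1,1],1]
    return T[:3,3]+d*(h-T[2,3])/d[2]
def project(c,p):
    T=pose(c);q=(np.atleast_2d(p)-T[:3,3])@T[:3,:3];q=q@c["intrinsics"].T;return q[:,:2]/q[:,2:]
def down(psi):     # tool z down, tool y at world yaw psi
    y=np.array([np.cos(psi),np.sin(psi),0]);z=np.array([0,0,-1.])
    return R.from_matrix(np.stack([np.cross(y,z),y,z],1)).as_rotvec()
def rect(pts):
    (c,s,a)=cv2.minAreaRect((pts[:,:2]*1000).astype(np.float32));return np.array(c)/1000,s,a
E
python3 - <<'E'
from h import *
c=pickle.load(open("pics/top0.pkl","rb"));W=cloud(c)
def reg(x0,x1,y0,y1,lo,hi,f=0.64):
    w=W[int(y0*f):int(y1*f),int(x0*f):int(x1*f)].reshape(-1,3);w=w[(w[:,2]>lo)&(w[:,2]<hi)]
    return w
for n,a in dict(bench=(400,440,320,340,-.02,.02),bar=(315,450,335,375,.007,.025),barlo=(315,450,335,375,.004,.025),stand=(495,550,215,270,.03,.05),key=(495,550,215,270,.055,.2),plate=(270,405,240,320,.004,.014),lock=(280,325,275,315,.05,.11),posts=(270,405,240,290,.04,.08),padlock=(220,255,280,325,.008,.03),meas=(485,540,335,390,.01,.05),black=(215,260,225,265,.008,.05)).items():
    w=reg(*a);print(n,len(w),w.mean(0).round(4),np.percentile(w[:,2],[5,50,98]).round(4),rect(w))
E
```

```text
bench 324 [ 4.404e-01  1.510e-01 -1.000e-04] [-0.0037 -0.0002  0.0044] (array([0.44039578, 0.15088579]), (71.87785339355469, 35.887760162353516), 88.61177825927734)
bar 485 [0.3953 0.2212 0.0139] [0.0103 0.0139 0.0179] (array([0.40992178, 0.22325809]), (49.665931701660156, 209.01544189453125), 6.7975754737854)
barlo 536 [0.3954 0.2225 0.013 ] [0.0047 0.0136 0.0176] (array([0.39331097, 0.2235603 ]), (255.31369018554688, 73.98564147949219), 88.60650634765625)
stand 316 [ 0.6005 -0.0419  0.0397] [0.0355 0.0399 0.0446] (array([ 0.60255316, -0.04450681]), (62.78459167480469, 51.37078094482422), 24.8917293548584)
key 75 [ 0.601  -0.0423  0.0811] [0.0626 0.0859 0.0909] (array([ 0.60192462, -0.04376774]), (31.800962448120117, 11.708745956420898), 26.32723617553711)
plate 2249 [0.5367 0.2992 0.0082] [0.0048 0.0082 0.0124] (array([0.54055847, 0.30723465]), (256.6755676269531, 150.60972595214844), 89.0730972290039)
lock 207 [0.5072 0.3691 0.0715] [0.0593 0.074  0.0805] (array([0.50865192, 0.37521097]), (63.56049346923828, 46.287445068359375), 57.46833801269531)
posts 142 [0.5495 0.319  0.0554] [0.0458 0.052  0.0783] (array([0.54654218, 0.30753677]), (50.602657318115234, 181.8535919189453), 3.9955878257751465)
padlock 199 [0.4926 0.4981 0.0149] [0.0091 0.0154 0.0192] (array([0.49972144, 0.49792087]), (40.24617004394531, 59.849159240722656), 81.80105590820312)
meas 496 [ 0.3711 -0.0221  0.0304] [0.0231 0.0311 0.0351] (array([ 0.37470334, -0.01047338]), (95.13638305664062, 67.28311920166016), 62.60642623901367)
black 254 [0.6054 0.4942 0.0187] [0.0115 0.0191 0.0238] (array([0.60806171, 0.50540762]), (81.98771667480469, 58.85812759399414), 75.14846801757812)
```

Run:
```python
from h import *
np.set_printoptions(precision=4,suppress=True)
c=wrist();print(c["T_tool_cam"],c["intrinsics"])
for f in("top","side"):
    W=cloud(pickle.load(open(f"pics/{f}0.pkl","rb"))).reshape(-1,3)
    for y in np.arange(-.1,.55,.1):
        w=W[(W[:,0]>.58)&(W[:,0]<1)&(abs(W[:,1]-y)<.05)]
        print(f,y,[ (round(z,2),np.round(np.percentile(q[:,0],[0,2,10]),3),len(q)) for z in(.1,.15,.2,.25,.3) if len(q:=w[abs(w[:,2]-z)<.025])>3])
# try view poses
for p,psi in [((.47,.27,.36),0),((.47,.27,.36),np.pi),((.6,-.045,.25),0.45),((.6,-.045,.25),.45-np.pi),((.396,.222,.0),.117),((.396,.222,.0),.117-np.pi),((.396,.222,.0),.117+np.pi)]:
    print(p,psi,inverse_kinematics(p,down(psi)))
```

```text
[[-0.0007 -0.952  -0.306   0.0798]
 [ 1.     -0.0008  0.0002 -0.0001]
 [-0.0004 -0.306   0.952  -0.1469]
 [ 0.      0.      0.      1.    ]] [[338.5548   0.     257.2155]
 [  0.     338.5548 191.5488]
 [  0.       0.       1.    ]]
top -0.1 [(0.1, array([0.588, 0.617, 0.642]), 1126), (0.15, array([0.672, 0.748, 0.76 ]), 841), (0.2, array([0.794, 0.799, 0.813]), 893)]
top 0.0 [(0.1, array([0.588, 0.605, 0.68 ]), 1280), (0.15, array([0.774, 0.774, 0.783]), 139), (0.2, array([0.794, 0.801, 0.814]), 2592)]
top 0.1 [(0.1, array([0.673, 0.673, 0.674]), 245), (0.15, array([0.674, 0.674, 0.675]), 295), (0.2, array([0.683, 0.699, 0.73 ]), 3903)]
top 0.20000000000000004 [(0.1, array([0.675, 0.676, 0.677]), 141), (0.15, array([0.676, 0.676, 0.677]), 186), (0.2, array([0.678, 0.688, 0.726]), 4333)]
top 0.30000000000000004 [(0.1, array([0.678, 0.678, 0.679]), 141), (0.15, array([0.678, 0.679, 0.679]), 184), (0.2, array([0.678, 0.683, 0.725]), 3299), (0.25, array([0.763, 0.767, 0.778]), 1026)]
top 0.4 [(0.1, array([0.675, 0.676, 0.676]), 122), (0.15, array([0.676, 0.676, 0.676]), 184), (0.2, array
[... 1275 characters left out ...]
673, 0.674, 0.674]), 129), (0.2, array([0.674, 0.676, 0.721]), 850), (0.25, array([0.765, 0.793, 0.822]), 744)]
side 0.5000000000000001 [(0.1, array([0.633, 0.635, 0.642]), 136), (0.15, array([0.675, 0.675, 0.675]), 86), (0.2, array([0.676, 0.677, 0.724]), 457), (0.25, array([0.799, 0.803, 0.817]), 742)]
(0.47, 0.27, 0.36) 0 [ 0.4755 -0.0414  1.7214 -0.      1.4616  0.4755]
(0.47, 0.27, 0.36) 3.141592653589793 None
(0.6, -0.045, 0.25) 0.45 [-0.1163  0.1195  1.7535 -0.      1.2686 -0.5663]
(0.6, -0.045, 0.25) -2.691592653589793 None
(0.396, 0.222, 0.0) 0.117 [ 0.4561  0.1409  2.2591 -0.      0.7416  0.3391]
(0.396, 0.222, 0.0) -3.024592653589793 None
(0.396, 0.222, 0.0) 3.258592653589793 None
```

Run:
```python
from h import *
np.set_printoptions(precision=4,suppress=True)
W=cloud(pickle.load(open("pics/top0.pkl","rb")))
w=W[int(215*.64):int(270*.64),int(495*.64):int(550*.64)].reshape(-1,3)
for lo,hi in((.03,.05),(.075,.2)):
    q=w[(w[:,2]>lo)&(w[:,2]<hi)];e,v=np.linalg.eigh(np.cov(q[:,:2].T));print(q.mean(0),v[:,1],np.degrees(np.arctan2(v[1,1],v[0,1])))
f=W.reshape(-1,3);d=f[:,:2]-[.602,-.044];a=np.radians(26)
u=d@[np.cos(a),np.sin(a)];t=d@[-np.sin(a),np.cos(a)]
m=(abs(u)<.055)&(abs(t)<.11)&(f[:,2]>.09);print("obst",m.sum(),f[m][np.argsort(-f[m][:,2])][:5])
manip.move_pose([.47,.33,.30],down(0.08));manip.dwell(.2)
c=wrist();pickle.dump(c,open("pics/w1.pkl","wb"));cv2.imwrite("pics/w1.png",cv2.resize(c["image"],(800,600),interpolation=cv2.INTER_CUBIC))
print(manip.state()["clock"],manip.state()["tool_pos"])
```

```text
[ 0.6005 -0.0419  0.0397] [-0.8958 -0.4446] -153.60512971859274
[ 0.6014 -0.0432  0.0862] [-0.9015 -0.4327] -154.35791273241898
obst 398 [[ 0.6751 -0.0967  0.1259]
 [ 0.6724 -0.1022  0.1251]
 [ 0.681  -0.0892  0.1248]
 [ 0.6809 -0.0946  0.1246]
 [ 0.681  -0.092   0.1244]]
1.675 [0.4695 0.3309 0.2996]
```

View pics/w1.png

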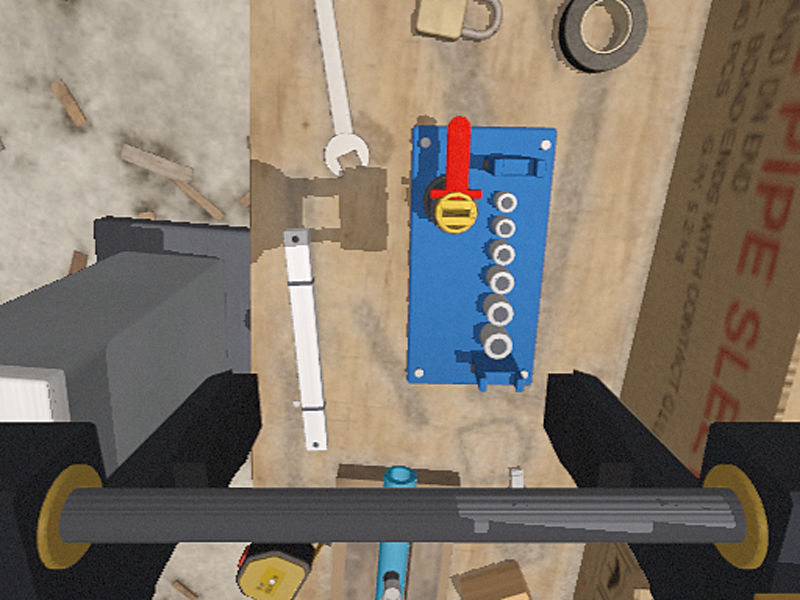

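The wrist view shows the plate corners near (413,128), (557,129), (532,384) and (408,382), and the brass slot at (456,213). The bar runs from (296,230) to (316,449). Now I'll convert these and check them against the depth cloud.

Run:
```python
from h import *
np.set_printoptions(precision=4,suppress=True)
c=pickle.load(open("pics/w1.pkl","rb"));f=.64
W=cloud(c)
P=lambda u,v,h:at(c,u*f,v*f,h)
cor=np.array([P(413,128,.008),P(557,129,.008),P(532,384,.008),P(408,382,.008)])[:,:2]
mod=np.array([[-76,113],[40,113],[40,-113],[-76,-113]])/1000
a=mod-mod.mean(0);b=cor-cor.mean(0)
th=np.arctan2((a[:,0]*b[:,1]-a[:,1]*b[:,0]).sum(),(a*b).sum());Rm=np.array([[np.cos(th),-np.sin(th)],[np.sin(th),np.cos(th)]])
o=cor.mean(0)-Rm@mod.mean(0);print("rack corners",o,np.degrees(th),np.linalg.norm(b,axis=1),np.linalg.norm(a,axis=1))
print("keyway pred",o+Rm@[-.045,.055],"meas",P(456,213,.078))
img=c["image"].astype(int);B,G,Rr=img[...,0],img[...,1],img[...,2]
v,u=np.mgrid[:384,:512]
# plate blue mask, cloud
m=(B>Rr+60)&(W[...,2]>-.002)&(W[...,2]<.018)&(u>250)&(u<365)&(v>70)&(v<255)
q=W[m];print("plate",rect(q[abs(q[:,2]-.008)<.006]),np.median(q[:,2]))
# brass face
m=(u>275)&(u<310)&(v>115)&(v<155)&(W[...,2]>.072)&(Rr>B+50)&(G>B+40)
q=W[m];(cc,r)=cv2.minEnclosingCircle((q[:,:2]*1000).astype(np.float32));print("brass",len(q),q.mean(0),cc,r,np.median(q[:,2]))
# posts
m=(B>Rr+60)&(u>250)&(u<365)&(v>70)&(v<255)&(W[...,2]>.042)&(W[...,2]<.07)
q=W[m]
for s in(q[q[:,1]>.3],q[q[:,1]<.3]):print("post",len(s),rect(s),np.percentile(s[:,2],[5,50,95]))
for s in(q[q[:,1]>.3],q[q[:,1]<.3]):
    e=s[s[:,2]>.057];print("ears",len(e),rect(e))
# bar
m=(u>170)&(u<220)&(v>140)&(v<295)&(W[...,2]>.009)&(W[...,2]<.03)&(img.min(-1)>100)
q=W[m];print("bar",len(q),rect(q),np.median(q[:,2]))
e=np.array([P(296,230.5,.014),P(316,449,.014)]);print(e,e.mean(0),np.linalg.norm(e[0]-e[1]),np.degrees(np.arctan2(-(e[0]-e[1])[0],(e[0]-e[1])[1])))
t=pickle.load(open("pics/top0.pkl","rb"))
print("bar in top",np.array([at(t,328*f,361*f,.014),at(t,438.5*f,347.5*f,.014)]))
```

```text
rack corners [0.553  0.3065] 3.896889873983754 [0.1244 0.1251 0.125  0.1246] [0.127 0.127 0.127 0.127]
keyway pred [0.5044 0.3583] meas [0.5043 0.3581 0.078 ]
plate (array([0.5342, 0.3057]), (113.85293579101562, 224.54736328125), 3.6736674308776855) 0.008687766613466874
brass 447 [0.504  0.3588 0.0782] (504.233642578125, 358.8205261230469) 14.450572967529297 0.07843867557063672
post 368 (array([0.5305, 0.3776]), (77.62554168701172, 29.484703063964844), 40.722007751464844) [0.0493 0.0515 0.0636]
post 317 (array([0.5578, 0.2222]), (35.94336700439453, 12.51371955871582), 4.330348014831543) [0.0439 0.0511 0.0631]
ears 145 (array([0.5306, 0.3775]), (77.62554168701172, 29.121543884277344), 40.722007751464844)
ears 94 (array([0.5578, 0.2219]), (35.81256103515625, 12.365894317626953), 3.2672157287597656)
bar 2054 (array([0.3929, 0.2204]), (20.568645477294922, 209.978759765625), 6.680423259735107) 0.014654471697225169
[[0.3817 0.3239 0.014 ]
 [0.4047 0.1169 0.014 ]] [0.3932 0.2204 0.014 ] 0.2082916568791504 6.346117119441228
bar in top [[0.3828 0.3235 0.014 ]
 [0.4031 0.115  0.014 ]]
```

Run:
```python
from h import *
np.set_printoptions(precision=4,suppress=True)
r=down(.114)
manip.set_gripper(.05,30)
manip.move_pose([.393,.2204,.10],r);manip.move_linear([.393,.2204,.004],rate=.12)
manip.dwell(.2);s=manip.state();print(s["tool_pos"],s["contact_force"])
manip.set_gripper(.0,35);s=manip.state();print("w",s["gripper_width"],s["tool_pos"])
manip.move_linear([.393,.2204,.16],rate=.15)
o=np.array([.5525,.3067]);yaw=np.radians(3.87)
manip.move_linear([*o,.16],rate=.2,rot=down(yaw));manip.dwell(.3)
s=manip.state();print(s["tool_pos"],s["tcp_rot"],down(yaw),s["contact_force"],s["clock"])
c=wrist();pickle.dump(c,open("pics/w2.pkl","wb"));cv2.imwrite("pics/w2.png",cv2.resize(c["image"],(800,600),interpolation=cv2.INTER_CUBIC))
```

```text
[0.3938 0.2208 0.0048] [ 0.6841 -0.1967 -0.1833]
w 0.01941487165076795 [0.393  0.2204 0.004 ]
[0.552  0.3065 0.1603] [2.1451 2.2951 0.0004] [2.1452 2.2952 0.    ] [-1.2627  0.2116 -1.834 ] 7.6
```

View pics/w2.png

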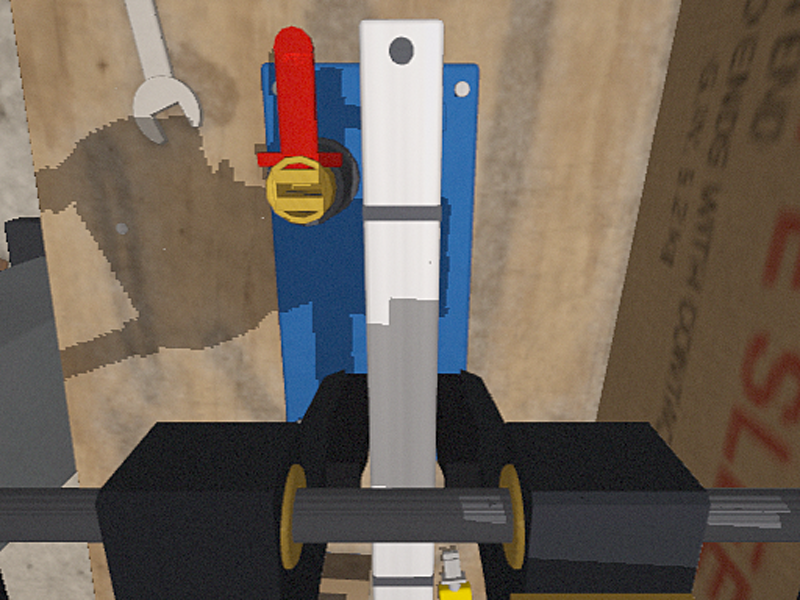

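Run:
```python
from h import *
np.set_printoptions(precision=4,suppress=True)
c=pickle.load(open("pics/w2.pkl","rb"));f=.64
P=lambda u,v,h:at(c,u*f,v*f,h)
th=np.radians(3.87);Rm=np.array([[np.cos(th),-np.sin(th)],[np.sin(th),np.cos(th)]])
o=np.array([.5525,.3067]);L=lambda p:Rm.T@(p[:2]-o)
for n,p in dict(keyway=P(300,190,.078),cL=P(263,65,.008),cR=P(478.5,65,.008),barend=P(401.5,20,.170),band=P(402,212,.170)).items():print(n,L(p)*1000)
# plate edges along rows below/above
W=cloud(c);img=c["image"].astype(int)
q=W[(img[...,0]>img[...,2]+60)&(abs(W[...,2]-.008)<.005)];l=(q[:,:2]-o)@Rm*1000
for a in range(20,110,15):
    s=l[abs(l[:,1]-a)<8];print(a,s[:,0].min(),s[:,0].max())
```

```text
keyway [-44.1942  54.8713]
cL [-72.946  111.3882]
cR [ 39.1401 111.3068]
barend [ -0.7117 103.7638]
band [-0.6226 59.1528]
20 -74.33893590847859 38.74952768161259
35 -74.64220582558883 38.79048636989681
50 -28.152596040998464 38.82382253312317
65 -74.08032327310515 38.74255634542631
80 -74.80986404137927 38.79177545231186
95 -74.73845921055516 39.010603869558814
```

Run:
```python
from h import *
np.set_printoptions(precision=4,suppress=True)
o=np.array([.5528,.3069])
manip.move_linear([*o,.075],rate=.12)
for z in(.060,.0555,.0540):
    manip.move_linear([*o,z],rate=.05);s=manip.state();print(s["tool_pos"],s["contact_force"],s["moment"])
manip.set_gripper(.05);s=manip.state();print(s["gripper_width"],s["clock"])
manip.move_linear([*o,.16],rate=.15);manip.dwell(.1)
c=wrist();pickle.dump(c,open("pics/w3.pkl","wb"))
W=cloud(c);img=c["image"].astype(int)
th=np.radians(3.87);Rm=np.array([[np.cos(th),-np.sin(th)],[np.sin(th),np.cos(th)]])
q=W[(img.min(-1)>90)&(W[...,2]>.055)&(W[...,2]<.08)];l=(q[:,:2]-o)@Rm;print(len(q),rect(l),np.median(q[:,2]),np.percentile(l[:,1],[0,1,99,100]))
for a in range(-100,101,25):
    m=abs(l[:,1]*1000-a)<8
    if m.sum()>5:print(a,np.percentile(l[m,0],[2,98])*1000,np.median(q[m,2]))
c=cams.capture("side");i=c["image"][150:250,220:320];cv2.imwrite("pics/s3.png",cv2.resize(i,(600,600),interpolation=cv2.INTER_CUBIC))
```

```text
[0.5523 0.3066 0.0594] [-0.083  -0.0425 -1.9044] [-0.0531 -0.0252  0.0369]
[0.5525 0.3067 0.0551] [ 1.5373 -0.3134 -2.219 ] [-0.0914  0.0804  0.0019]
[0.553  0.307  0.0542] [ 0.0847 -0.6065 -2.517 ] [-0.0582  0.0372  0.0207]
0.050070389641888736 10.075
7552 (array([-0.0247, -0.0406]), (312.86328125, 92.33656311035156), 84.88904571533203) 0.06483711773277522 [-0.1925 -0.1016  0.103   0.118 ]
-100 [-9.4284  9.8331] 0.0647816688852074
-75 [-9.2367  9.6165] 0.06474487497188595
-50 [-9.0554 10.0144] 0.06475682071096488
-25 [-9.5441  9.7021] 0.06475504453504682
0 [-9.279   9.4001] 0.06489172871289543
25 [-9.7789  9.772 ] 0.06482182498825706
50 [-55.1283   9.4121] 0.06490470208651708
75 [-9.9588  9.3438] 0.0648755701580778
100 [-9.609   9.4514] 0.06493474541554234
```

View pics/s3.png

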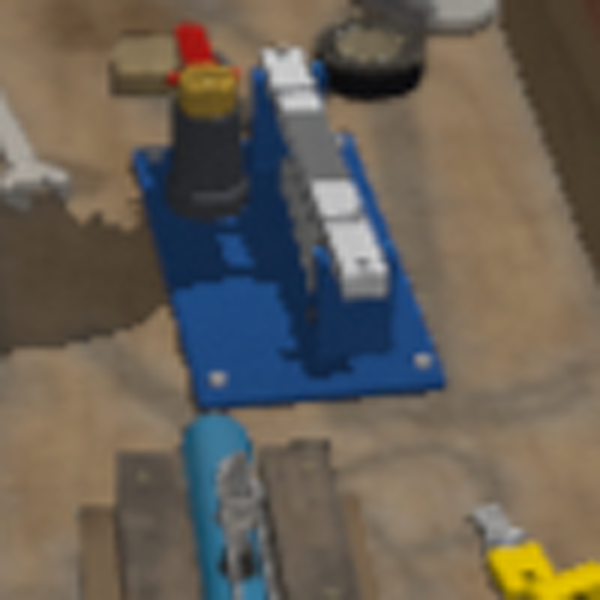

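The bar lies level in both notches: its top is at 0.065 m at both ends and its ends are at ±103 mm. Next is the key.

Run:
```python
from h import *
np.set_printoptions(precision=4,suppress=True)
manip.move_linear([.53,.28,.22],rate=.2)
manip.set_gripper(.05)
psi=np.radians(116);k=np.array([.6015,-.0433]);d=np.array([.9,.44])
manip.move_pose([*(k-.03*d),.2],down(psi));manip.dwell(.2)
c=wrist();pickle.dump(c,open("pics/w4.pkl","wb"));cv2.imwrite("pics/w4.png",cv2.resize(c["image"],(800,600),interpolation=cv2.INTER_CUBIC))
s=manip.state();print(s["clock"],s["tool_pos"],s["joint_pos"])
W=cloud(c).reshape(-1,3);e=W[:,:2]-k
n=np.linalg.norm(e,axis=1)
for lo,hi in((.036,.044),(.068,.1),(.084,.1)):
    q=W[(n<.045)&(W[:,2]>lo)&(W[:,2]<hi)];print(lo,len(q),rect(q),np.percentile(q[:,2],[50,95]))
u=e@d;t=e@np.array([-d[1],d[0]])
m=(n>.03)&(abs(t)<.11)&(u<.1)&(u>-.06)&(W[:,2]>.1)
for a in range(-110,111,20):
    s=m&(abs(t*1000-a)<10)
    if s.sum():print(a,[(b,W[s&(abs(u*1000-b)<5),2].max().round(3)) for b in range(-50,100,10) if (s&(abs(u*1000-b)<5)).sum()>2])
```

```text
14.275 [ 0.5746 -0.0562  0.2   ] [-0.1407  0.1081  1.8603  0.      1.1732 -2.1656]
0.036 2746 (array([ 0.5998, -0.0463]), (64.36460876464844, 50.07913589477539), 25.567415237426758) [0.0409 0.042 ]
0.068 596 (array([ 0.5997, -0.0466]), (31.83013153076172, 11.754724502563477), 25.7408504486084) [0.0882 0.0897]
0.084 514 (array([ 0.5998, -0.0466]), (31.723752975463867, 11.67171573638916), 26.16141700744629) [0.0884 0.0898]
-110 [(-30, np.float64(0.105)), (-20, np.float64(0.11)), (-10, np.float64(0.113)), (0, np.float64(0.113)), (10, np.float64(0.115)), (20, np.float64(0.118)), (30, np.float64(0.117))]
-90 [(-30, np.float64(0.103)), (-20, np.float64(0.107)), (-10, np.float64(0.112)), (0, np.float64(0.115)), (10, np.float64(0.118)), (20, np.float64(0.121)), (30, np.float64(0.124)), (40, np.float64(0.123))]
-70 [(-30, np.float64(0.268)), (-20, np.float64(0.268)), (20, np.float64(0.118)), (30, np.float64(0.119))]
-50 [(-50, np.float64(0.29)), (-40, np.float64(0.249)), (70, np.float64(0.112)), (80, np.float64(0.104))]
-30 [(-50, np.float64(0.29)), (-40, np.float64(0.287)), (-30, np.float64(0.277)), (-20, np.float64(0.268))]
-10 [(-50, np.float64(0.284))]
10 [(-50, np.float64(0.285))]
30 [(-50, np.float64(0.291)), (-40, np.float64(0.286)), (-30, np.float64(0.278)), (-20, np.float64(0.269))]
50 [(-50, np.float64(0.291)), (-40, np.float64(0.252))]
```

View pics/w4.png

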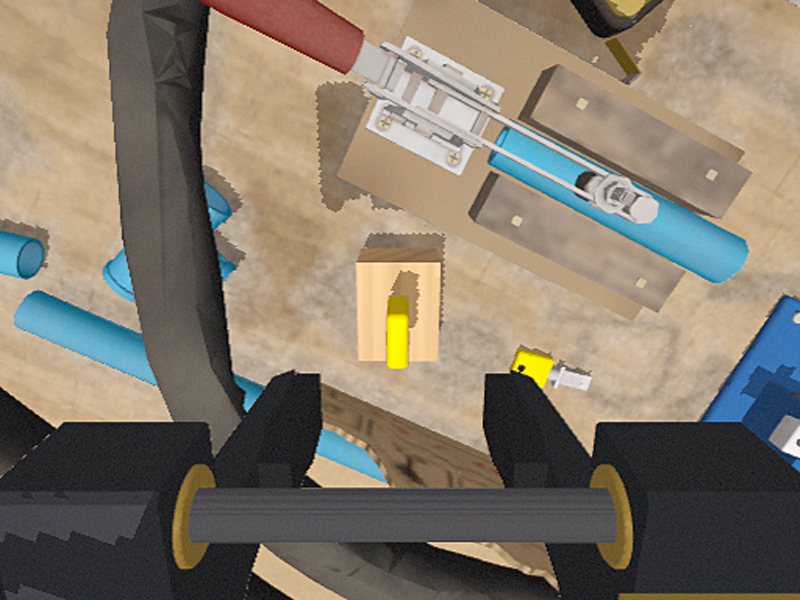

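The upright key in the stand is at (398,330). The look-alike lies flat at (532,368) and has a smaller bow and blade. The upright bow measures 31.8 x 11.7 mm, which fits the one meant. I'll confirm in a crop.

Run:
```python
from h import *
i=pickle.load(open("pics/w4.pkl","rb"))["image"][150:260,210:400];cv2.imwrite("pics/w4c.png",cv2.resize(i,(760,440),interpolation=cv2.INTER_CUBIC))
```

```text
(no output)
```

View pics/w4c.png

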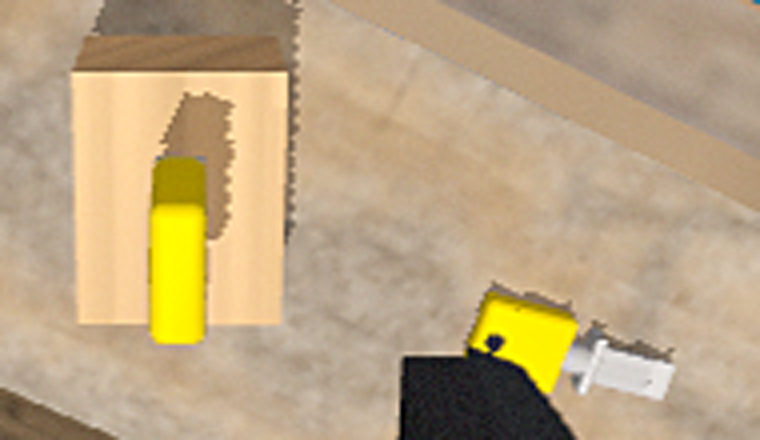

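The crop shows the upright key in the wooden block, bow top at (178,275), with the bow size that was given. The smaller one lies loose at (570,340). I'll grip the upright one, a little high because a hose about 0.124 m tall lies under one end of the gripper body.

Run:
```python
from h import *
np.set_printoptions(precision=4,suppress=True)
a=np.radians(25.9);psi=a+np.pi/2;d=np.array([np.cos(a),np.sin(a)]);t=np.array([-d[1],d[0]])
k=np.array([.5998,-.0466])-.002*d
manip.move_linear([*k,.12],rate=.12,rot=down(psi))
for z in(.075,.068,.0635):
    manip.move_linear([*k,z],rate=.08);s=manip.state();print(s["tool_pos"],s["contact_force"],s["clock"])
manip.set_gripper(0,8);manip.dwell(.2);s=manip.state();print("w",s["gripper_width"],s["tool_pos"],s["contact_force"],"t-force",s["contact_force"][:2]@t,"u",s["contact_force"][:2]@d,s["moment"])
print(((s["tool_pos"][:2]-k)@np.c_[d,t])*1000)
```

```text
[ 0.598  -0.0475  0.0747] [ 0.3289 -0.924   0.5126] 15.8333
[ 0.5978 -0.0475  0.0678] [-0.5033 -1.1359 -0.4926] 16.0833
[ 0.5977 -0.0474  0.0632] [ 0.1972 -0.2628 -0.1726] 16.3333
w 0.0122433995886746 [ 0.598  -0.0475  0.0635] [-0.0794 -0.4326 -0.149 ] t-force -0.35447582289539237 u -0.26036018968793634 [0.1102 0.006  0.0076]
[ 0.0249 -0.0222]
```

Run:
```python
from h import *
np.set_printoptions(precision=4,suppress=True)
manip.set_gripper(0,55);s=manip.state();print("w",s["gripper_width"])
p=s["tool_pos"]
manip.move_linear([.5979,-.0475,.17],rate=.1)
th=np.radians(3.87);rx=np.array([np.cos(th),np.sin(th)])
kw=np.array([.5045,.3584]);tp=kw-.002*rx
manip.move_linear([*tp,.17],rate=.2,rot=down(th+np.pi/2))
manip.move_linear([*tp,.139],rate=.1);manip.dwell(.2)
s=manip.state();print(s["tool_pos"],tp,s["gripper_width"],s["contact_force"],s["moment"],s["joint_pos"],s["clock"])
c=wrist();pickle.dump(c,open("pics/w5.pkl","wb"))
d=cams.capture("side");pickle.dump(d,open("pics/s5.pkl","wb"))
print(project(d,[*kw,.078]),project(d,[*kw,.087]))
u,v=project(d,[*kw,.09])[0].astype(int)
A=cv2.resize(c["image"],(512,384));B=cv2.resize(d["image"][v-30:v+30,u-25:u+15],(256,384),interpolation=cv2.INTER_CUBIC)
cv2.imwrite("pics/w5.png",np.hstack([A,B]));print(u-25,v-30)
```

```text
w 0.011278559894153549
[0.503  0.3586 0.1398] [0.5025 0.3583] 0.011472660137305612 [-1.0104  0.9232 -0.6341] [ 0.005  -0.0171 -0.026 ] [ 0.579   0.2344  1.8303  0.      1.0754 -1.0593] 21.5167
[[253.9932 162.3255]] [[254.004 159.601]]
229 128
```

View pics/w5.png

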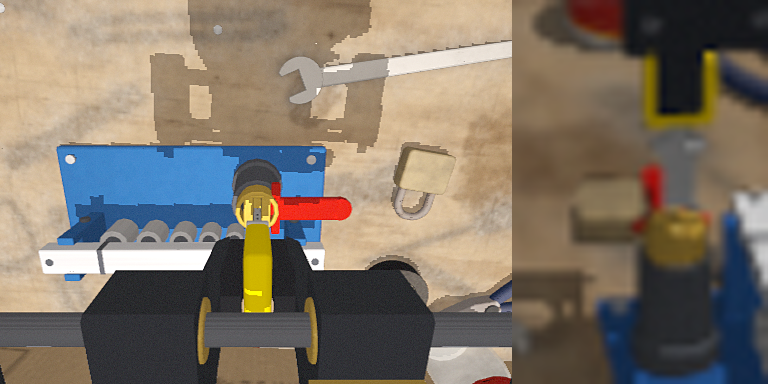

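```bash
cat >> h.py <<'E'
TH=np.radians(3.87);KW=np.array([.5045,.3584])
def goto(z,ang,kw=KW,rate=.05):   # ang: clockwise hand turn; key axis held on kw
    y=TH-ang;p=kw-.002*np.array([np.cos(y),np.sin(y)])
    manip.move_linear([*p,z],rate=rate,rot=down(y+np.pi/2));return manip.state()
def show(s,tag=""):
    print(tag,s["clock"].__round__(2),(s["tool_pos"]*1000).round(1),"F",s["contact_force"].round(1),"M",s["moment"].round(2),"w",round(s["gripper_width"]*1000,1))
E
python3 - <<'E'
from h import *
for z in(.131,.129,.127,.125,.123):
    s=goto(z,0);show(s,z)
    if abs(s["contact_force"][2])>8: break
E
```

```text
0.131 21.93 [502.  358.  130.2] F [ 0.8 -0.6 -0.5] M [ 0.06 -0.01 -0.02] w 11.5
0.129 22.18 [502.4 358.2 128.8] F [ 0.2 -0.3 -0.5] M [ 0.08 -0.03 -0.  ] w 11.9
0.127 22.43 [502.4 358.2 126.9] F [-0.1 -0.9 -0.3] M [ 0.09 -0.03  0.02] w 11.5
0.125 22.68 [502.4 358.2 124.8] F [ 0.7  0.2 -0.9] M [ 0.04 -0.   -0.02] w 11.6
0.123 22.93 [502.4 358.2 122.8] F [-0.5  0.7 -0.4] M [0.05 0.01 0.01] w 11.1
```

Run:
```python
from h import *
z=.123;n=0;T=np.radians(8)
while z>.101 and n<50:
    n+=1
    zn=z-.0015;s=goto(zn,0);fz=s["contact_force"][2];show(s,f"{zn:.4f}")
    z=zn
    if fz>7:
        for a in(T,-T):
            s=goto(z,a);show(s,f"   tw{a:.2f}")
        if s["contact_force"][2]>16: break
    if np.hypot(*s["contact_force"][:2])>15 or s["clock"]>34: break
print(z)
```

```text
0.1215 23.18 [502.4 358.2 121.4] F [-1.1 -0.7  0.1] M [ 0.13 -0.04  0.  ] w 11.6
0.1200 23.43 [502.4 358.2 119.8] F [-0.1 -0.6 -0.2] M [ 0.04 -0.03  0.03] w 11.7
0.1185 23.68 [502.4 358.2 118.4] F [-0.3  0.1 -0.7] M [ 0.04  0.07 -0.05] w 11.8
0.1170 23.93 [502.4 358.2 116.8] F [-0.1  0.1  0.2] M [0.08 0.01 0.01] w 11.3
0.1155 24.18 [502.4 358.2 115.3] F [-0.9 -0.3 -1.6] M [-0.01 -0.02 -0.  ] w 11.4
0.1140 24.43 [502.4 358.2 113.8] F [-0.1  0.1 -0.2] M [ 0.01 -0.01  0.01] w 11.3
0.1125 24.68 [502.4 358.2 112.3] F [ 0.9 -0.1 -1. ] M [ 0.05  0.03 -0.01] w 11.5
0.1110 24.93 [502.4 358.2 110.8] F [-0.   0.6 -0.3] M [ 0.02  0.01 -0.03] w 11.3
0.1095 25.18 [502.4 358.2 109.4] F [ 0.3  0.2 -0.5] M [ 0.01 -0.06 -0.01] w 11.5
0.1080 25.43 [502.4 358.2 107.8] F [ 0.4  0.1 -1.2] M [ 0.03  0.02 -0.03] w 11.4
0.1065 25.68 [502.4 358.2 106.4] F [ 0.4  0.5 -0.7] M [0.06 0.06 0.02] w 11.6
0.1050 25.93 [502.4 358.2 104.8] F [-0.2 -0.4 -0.2] M [0.08 0.02 0.01] w 11.4
0.1035 26.18 [502.4 358.2 103.4] F [ 0.1 -0.  -0.4] M [ 0.02 -0.01  0.05] w 11.7
0.1020 26.43 [502.4 358.2 101.8] F [ 0.5 -0.6 -0.3] M [ 0.02  0.03 -0.03] w 11.7
0.1005 26.68 [502.7 358.4 101.5] F [-1.5 -1.1  5.4] M [-0.21  0.33 -0.01] w 11.6
0.10049999999999998
```

Run:
```python
from h import *
c=wrist();d=cams.capture("side")
u,v=project(d,[*KW,.09])[0].astype(int)
A=cv2.resize(c["image"][150:330,160:360],(427,384),interpolation=cv2.INTER_CUBIC);B=cv2.resize(d["image"][v-30:v+30,u-30:u+25],(352,384),interpolation=cv2.INTER_CUBIC)
cv2.imwrite("pics/w6.png",np.hstack([A,B]))
```

```text
(no output)
```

View pics/w6.png

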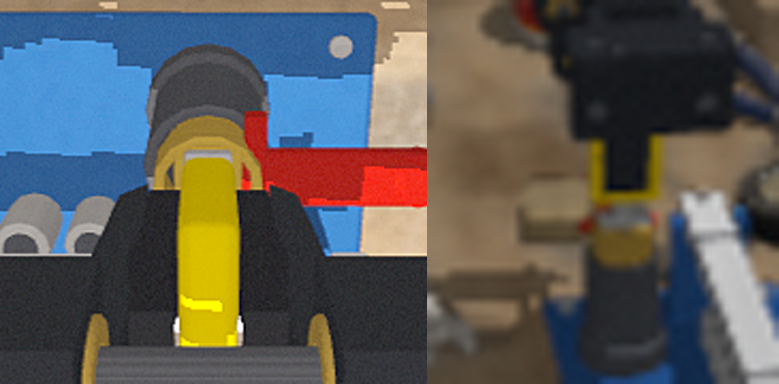

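The side view shows the shoulder right at the brass. I'll push and wiggle to check that it is fully home.

Run:
```python
from h import *
T=np.radians(8)
for z,a in((.1,0),(.0995,T),(.0995,-T),(.0995,0),(.099,T),(.099,-T),(.099,0)):
    s=goto(z,a);show(s,f"{z:.4f} {a:.2f}")
    if s["contact_force"][2]>20: break
```

```text
0.1000 0.00 27.02 [502.8 358.4 101.5] F [-2.4 -1.3  7.6] M [-0.38  0.45 -0.  ] w 11.7
0.0995 0.14 27.32 [503.2 358.9 101.4] F [-1.7 -2.2  8.7] M [-0.38  0.41  0.03] w 11.8
0.0995 -0.14 27.75 [503.7 358.2 101.4] F [-0.6 -2.6  8.5] M [-0.4   0.21 -0.1 ] w 11.5
0.0995 0.00 28.04 [503.7 358.9 101.5] F [-1.2 -0.   7. ] M [-0.12  0.16 -0.04] w 11.2
0.0990 0.14 28.33 [503.7 359.  101.4] F [-2.  -2.8 10.6] M [-0.45  0.4   0.11] w 11.5
0.0990 -0.14 28.77 [503.7 358.2 101.4] F [-1.9 -3.2 10.6] M [-0.52  0.34 -0.13] w 11.7
0.0990 0.00 29.06 [503.7 359.  101.4] F [-2.4 -0.7  9.5] M [-0.2   0.37 -0.08] w 11.4
```

Run:
```python
from h import *
np.set_printoptions(precision=4,suppress=True)
c6=wrist();c5=pickle.load(open("pics/w5.pkl","rb"))
for n,c in(("w5",c5),("now",c6)):
    W=cloud(c);h=cv2.cvtColor(c["image"],cv2.COLOR_BGR2HSV);z=W[...,2]
    m=(h[...,0]>24)&(h[...,0]<34)&(h[...,1]>230)&(np.hypot(W[...,0]-KW[0],W[...,1]-KW[1])<.04)&(z>.085)
    print(n,m.sum(),np.percentile(z[m],[1,5,50,95,99]),"brass/steel",)
    q=W[m];t=q[q[:,2]>np.percentile(q[:,2],95)-.002];print(t.mean(0),rect(t))
    n2=(np.hypot(W[...,0]-KW[0],W[...,1]-KW[1])<.02)&(z>.06)&~m
    q=z[n2];print(np.histogram(q,bins=np.arange(.06,.13,.004)))
d=cams.capture("side");W=cloud(d);h=cv2.cvtColor(d["image"],cv2.COLOR_BGR2HSV);z=W[...,2]
s=np.hypot(W[...,0]-KW[0],W[...,1]-KW[1])<.03
for i in np.argwhere(s&(z>.065)&(z<.12))[::1]:
    pass
r=np.unique(np.argwhere(s&(z>.065)&(z<.115))[:,0])
for v in r:
    k=s[v]&(z[v]>.065)&(z[v]<.115);print(v,z[v][k].mean().round(4),k.sum(),d["image"][v][k].mean(0).round(),W[v][k,0].min().round(4),W[v][k,0].max().round(4))
```

```text
w5 2331 [0.1341 0.1391 0.1642 0.1657 0.1661] brass/steel
[0.5026 0.3587 0.1649] (array([0.503 , 0.3587]), (27.316246032714844, 11.253326416015625), 4.070623874664307)
(array([105, 280,  86, 468, 870,  16,   5,  18,  13,  16,  17,  14,   0,
         0,  39,  54,   0]), array([0.06 , 0.064, 0.068, 0.072, 0.076, 0.08 , 0.084, 0.088, 0.092,
       0.096, 0.1  , 0.104, 0.108, 0.112, 0.116, 0.12 , 0.124, 0.128]))
now 2345 [0.0957 0.1006 0.1258 0.1273 0.1277] brass/steel
[0.5032 0.3591 0.1265] (array([0.5036, 0.359 ]), (27.341272354125977, 11.142047882080078), 3.2971670627593994)
(array([177, 374, 118, 467, 670,  97,   1,   0,   9,   0,  82, 171, 189,
       193, 236, 336, 378]), array([0.06 , 0.064, 0.068, 0.072, 0.076, 0.08 , 0.084, 0.088, 0.092,
       0.096, 0.1  , 0.104, 0.108, 0.112, 0.116, 0.12 , 0.124, 0.128]))
151 0.1147 1 [ 45.  87. 103.] 0.4902 0.4902
152 0.1125 4 [ 17. 103. 122.] 0.49 0.5217
153 0.1099 4 [ 17. 103. 122.] 0.4898 0.5214
154 0.1074 5 [ 15.  94. 115.] 0.4905 0.5213
155 0.1091 12 [21. 53. 63.] 0.4904 0.5216
156 0.1061 12 [21. 54. 63.] 0.4902 0.5214
157 0.1019 12 [19. 59. 69.] 0.4897 0.521
158 0.0948 10 [  2. 103. 122.] 0.4926 0.5184
159 0.0911 7 [ 29.  93. 114.] 0.4923 0.5104
160 0.0814 9 [68. 80. 97.] 0.4951 0.5169
161 0.0821 10 [80. 83. 93.] 0.4935 0.5201
162 0.0788 13 [77. 85. 99.] 0.4856 0.5202
163 0.0787 11 [ 58.  84. 108.] 0.4877 0.5153
164 0.0769 10 [ 36.  81. 102.] 0.4902 0.5152
165 0.0746 10 [32. 77. 97.] 0.4898 0.5158
166 0.0711 10 [32. 75. 95.] 0.49 0.5155
167 0.069 10 [32. 74. 93.] 0.4894 0.5156
168 0.0668 9 [35. 72. 88.] 0.4919 0.5179
169 0.065 1 [39. 39. 39.] 0.4916 0.4916
```

The bow top is at 0.1265 m and the shoulder top at 0.082 m, so the shoulder is on the brass. I'll turn it now.

Run:
```python
from h import *
for a in(.2,.5,.8,1.1,1.4,1.55,1.65,1.72,1.78):
    s=goto(.0998,a,rate=.05);show(s,f"{a:.2f}")
    if np.hypot(*s["contact_force"][:2])>20 or abs(s["moment"][2])>.8: break
manip.dwell(.2);s=manip.state();show(s)
y=R.from_rotvec(s["tcp_rot"]).as_matrix()[:,1];print("actual hand turn",TH+np.pi/2-np.arctan2(y[1],y[0]),s["joint_pos"].round(3))
c=wrist();t=cams.capture("top");d=cams.capture("side")
pickle.dump((c,t,d),open("pics/w7.pkl","wb"))
u,v=project(t,[.53,.33,.06])[0].astype(int);a,b=project(d,[*KW,.08])[0].astype(int)
A=cv2.resize(c["image"],(512,384));B=cv2.resize(d["image"][b-35:b+35,a-20:a+27],(258,384),interpolation=cv2.INTER_CUBIC)
cv2.imwrite("pics/w7.png",np.hstack([A,B]))
```

```text
0.20 29.51 [503.6 358.9 101.5] F [-0.3 -2.5  6.7] M [-0.32  0.15  0.02] w 11.5
0.50 29.96 [503.7 359.2 101.5] F [-0.3 -2.5  7. ] M [-0.48  0.19  0.1 ] w 11.8
0.80 30.41 [504.  359.4 101.4] F [-1.1 -3.6  8.1] M [-0.65  0.24  0.06] w 11.5
1.10 30.86 [504.3 359.5 101.4] F [-1.7 -4.   8.6] M [-0.79  0.3   0.1 ] w 11.3
1.40 31.31 [504.7 359.6 101.5] F [-2.5 -5.   9.6] M [-0.86  0.4   0.13] w 11.6
1.55 31.61 [504.8 359.6 101.4] F [-2.2 -5.   9.7] M [-0.93  0.51  0.17] w 11.9
1.65 31.86 [504.9 359.5 101.4] F [-2.6 -5.2 10.5] M [-0.96  0.55  0.19] w 11.5
1.72 32.11 [505.  359.5 101.4] F [-2.9 -4.1  9.6] M [-0.99  0.55  0.56] w 11.7
1.78 32.36 [505.1 359.6 101.4] F [-3.6 -5.5  9.4] M [-0.95  0.56  0.92] w 11.7
 32.56 [505.1 359.5 101.4] F [-3.  -4.9  9.2] M [-0.97  0.57  0.86] w 11.4
actual hand turn 1.7769425221899997 [ 0.58   0.279  1.853 -0.003  1.01   0.72 ]
```

View pics/w7.png

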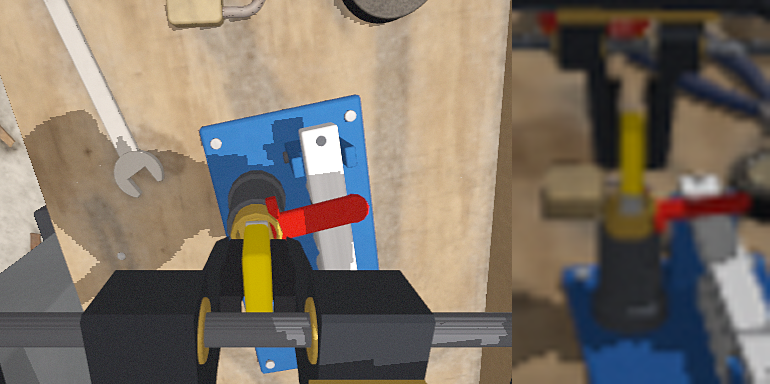

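Run:
```python
from h import *
np.set_printoptions(precision=4,suppress=True)
s=goto(.0998,1.75);manip.dwell(1.0);s=manip.state();show(s)
c=wrist();W=cloud(c);i=c["image"].astype(int)
Rm=np.array([[np.cos(TH),-np.sin(TH)],[np.sin(TH),np.cos(TH)]]);o=np.array([.5525,.3067]);loc=lambda q:(q[:,:2]-o)@Rm*1000
m=(i[...,2]>90)&(i[...,1]<60)&(i[...,0]<60)&(W[...,2]>.065)&(W[...,2]<.082);l=loc(W[m])
tip=l[np.hypot(*(l-[-45,55]).T)>35];dv=tip.mean(0)-[-45,55];print("cam angle from +y cw",np.pi/2-np.arctan2(dv[1],dv[0]),"reach",np.hypot(*(l-[-45,55]).T).max(),np.median(W[m][:,2]))
m=(i.min(-1)>90)&(abs(W[...,2]-.0645)<.005);l=loc(W[m]);l=l[abs(l[:,0])<15];print("bar y max",l[:,1].max(),[(a,np.percentile(l[abs(l[:,1]-a)<6,0],[3,97]).round(1)) for a in(20,80,95) if (abs(l[:,1]-a)<6).sum()>5])
h=cv2.cvtColor(c["image"],cv2.COLOR_BGR2HSV);z=W[...,2];m=(h[...,0]>24)&(h[...,0]<34)&(h[...,1]>230)&(np.hypot(W[...,0]-KW[0],W[...,1]-KW[1])<.04)&(z>.085)
print("bow top",np.percentile(z[m],95))
```

```text
33.96 [505.1 359.5 101.4] F [-2.3 -5.3 10.3] M [-0.99  0.54  0.66] w 11.5
cam angle from +y cw 1.489227614193079 reach 63.258932601863386 0.0747170456359912
bar y max 104.91177109105513 [(20, array([-9.6,  9.4])), (80, array([-9.6,  9.3])), (95, array([-9.7,  9.2]))]
bow top 0.12740038417638483
```

The cam is at 1.49 rad (stop at 1.5), held with 0.66 N m against a spring of about 0.16. The key is home and the bar is still seated.

```bash
python3 -c "
from h import *
order.close_job();show(manip.state())"
```

```text
the job is handed in; nothing more can be done
the job is handed in; nothing more can be done
```

The rack is barred and locked, and I handed the job in at about 34 s on the robot's clock. The key is still gripped and held against the lock's stop.

- **Bar:** it lies level in both notches, top at about 0.065 m all along. It is centred to within about 1 mm and released, and it was still in place after the turn.
- **Key:** I took the upright key from the stand (bow measured 31.8 x 11.7 mm), not the smaller one lying on the bench. The gripper held it higher than the bow's middle, to keep clear of a hose by the stand.
- **Seating:** the shoulder is on the brass. Height stopped changing under a 10 N push with wiggles, and the bow top is at the height expected when home, to about 1 mm.
- **Turn:** the stop showed as a jump in torque. The cam measures about 1.49 rad (stop 1.5) and lies across the bar. The hand holds 0.66 N m against a spring of about 0.16.

**Disagreement:** the tumblers gave no noticeable resistance on the way in, although the task said to expect some. I did the wiggling only at the end, as a check. The top camera also put the key about 3 mm away from where the wrist camera saw it. I used the wrist camera, and the grasp was centred.

I did not photograph the padlock or the other bench items again at the end. The gripper never went near them, and the wrist force readings stayed low throughout.

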